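Set the overhang of a fixture plate and hold it

ROBOT

A 6-joint arm with a two-finger parallel gripper is mounted at the origin on a cart in front of the work surface, level with it; the furniture and walls round the work are solid. World frame = base frame: x ahead of the robot, y to its left, z up, the work surface at z = 0. Lengths are in m, angles in rad, forces in N, time in s.
With the tool pointing down it reaches from about 0.275 to 0.85 m from the base axis. Payload 5.2 kg.
Tool frame: the origin (TCP) lies at the very end of the fingers, on their centre line; the grasp point (between the pads) lies 19 mm behind it; z points along the fingers, y is the line along which they close (so a half turn about z gives the same grasp; the last joint's range is limited). The gripper opens to 85 mm and grips with 20 to 120 N. Pads are 22 mm wide; open, the fingers measure 114 mm over their backs; the gripper's body (76 mm by 85 mm) begins 54 mm behind the grasp point. The pads swing forward as they close: fully open they stand 13 mm farther back than shut.
Start: joints at [0.938, 0.259, 1.535, -0, 1.348, -0.203], TCP at [0.229, 0.5, 0.203] pointing down, gripper open.
Joint ranges: [-3.14, 3.14], [-0.91, 2.08], [0.19, 2.58], [-1.22, 4.36], [0.22, 2.71], [-3.12, 3.12]. Speed limits (rad/s): [2.57, 2.57, 3.14, 3.14, 3.14, 3.14].

INTERFACE

Orientations are given as a unit quaternion [x, y, z, w].
In Python, from rig import robot gives the robot as it stands. The module is installed in compiled form; this text tells all that it offers.
- The arm moves only by the tool servo_tool, never from a script. Its argument "targets" is a list of rows, each an object with "travel": the shift along the world's x, y, z in cm, a list of three; "spin": the turn about the world's z in rad. A call has 1 to 12 rows; each row is the pose to reach, as a shift and turn from the pose commanded when the call began; what a row does not reach only later rows make up. A row lasts 1/12 s, in which the tool goes at most 41.7 mm and 7.16 degrees, less where a joint would pass 70% of its speed; a pose out of reach is approached as far as the arm can. A call with a gripper value outside its range is refused whole. "claw" is the finger opening in cm, from 0 to 8.54, set as the call begins (left out, the last holds). The fingers move at their own pace and stop on an object; "force" is the grip in N (left out, the last holds). Time passes only in rows, so rows that repeat a pose let the fingers close. It gives the time, the measured TCP pose, the force, the opening and the grip force at its end, in the units of the state.
- robot.get_state(): the state, without advancing time (a new reading comes with each control period).
- robot.read_camera(name): name is "scene" or "top" or "wrist"; returns the picture (400x640x3 uint8, red, green, blue); there is no depth.
- robot.get_calibration(name): a dict with "mtx" (3x3 intrinsics, pixels), "dist_coeffs" ([k1, k2, p1, p2, k3] as OpenCV has them; the pictures are not rectified), "R" (3x3) and "t" (3): a world point X has camera coordinates R X + t. Camera axes: x right, y down, z forward; pixel columns grow to the right and rows downward; lengths in m; the calibration is good to about 2 mm. A picture is of the moment at which its call begins: read the wrist's pose just before it. get_calibration takes no time and is no camera call; for the wrist camera it gives the pose at the moment of the call.
- robot.finish_job(): hands the job in; it is judged then, once.
The state is a dict: "t": time; "joint_positions": joint angles; "qd": joint speeds; "tau": joint torques, N m; "tool_pos": TCP position; "tcp_rot": TCP orientation; "force": force on the tool from outside, world axes, zero at the start; "ft_torque": the same for the moment, N m; "opening": finger opening in m; "grip_force": force on a finger pad.
Only numpy, scipy, OpenCV 4.12 (cv2) and the standard library are available. Lean on these libraries where they do the work, as an engineer would, in place of code of your own. Each camera call takes 0.05 s, during which the arm holds its last target. There are 200 camera calls.

TASK

Turn the lock handle on the slide stand fully round to its open stop so that its stop bar swings clear of the plate. Then slide the fixture plate outward along its bed until the plate's outer end is level with the tip of the pointer; at that overhang it would tip over the edge, so never let it tip or lift it off the bed, and leave the screwdriver, pliers and spanner lying near it where they are. Finish while still holding the plate by its grip block, level and at rest: do not let go at the end.

Things in the scene. Friction and masses are not known exactly. Their poses are not given: they have to be found in the camera images.
- slide_stand: Fixed stand with a level dark steel bed 180 long x 70 wide, top 50 mm above the table. Origin: on the table (its top is at z = 0.003) under the bed's centre; +x outward along the bed (the way the plate slides), +y across, +z up. Bed ends at x = +-90 mm, both open. Two side rails (inner faces y = +-27, tops 56 mm up) guide the plate with 2 mm play a side. Grey pedestal. Place and yaw vary.
- lock_handle_pivot (a point): On the vertical axis of the lock handle, 94 mm above the table (the height of the middle of its knob); at x = -60, y = -52 mm in the stand's frame.
- handle_knob (a point): Centre of the lock handle's upright black round knob: 20 mm diameter, 36 tall, from 76 to 112 mm above the table, fixed on a steel lever 12 mm wide (underside 62 mm up), 58 mm from the handle's axis. Grip it from above or push it sideways. Locked: the lever points along the stand's +x; open: to its -y. Moves with the handle.
- lock_handle (a joint): Handle angle in rad: 0 locked stop, 1.5 open stop; grows clockwise seen from above. Starts within 0.1 of locked, needs 2 to 3 N at the knob, stays where left. Its stop bar (58 mm long from the axis, 10 wide, 63 to 75 mm above the table) lies across the plate (along the stand's +y) ahead of the grip block when locked, and along +x beside the bed when open.
- fixture_plate: Loose aluminium plate 190 x 50 x 8 mm with eight small holes and a black grip block on its tail; 0.17 to 0.34 kg, lying on the bed. Origin: centre of the plate's underside; +x towards its outer end (as the stand's +x), +z up. Centre of mass about 10 mm from the origin towards the tail; once that passes the bed's outer edge the plate tips unless the tail is held.
- grip_block (a point): Centre of the plate's grip block: 26 mm along the plate x 30 mm across x 36 mm tall, from 58 to 94 mm above the table; 79 mm from the plate's origin towards the tail. It can be gripped from above along or across the plate.
- plate_nose (a point): Middle of the outer end face of the plate, half way up its thickness; at x = +95, y = 0 mm in the plate's frame, 174 mm from the centre of the grip block. At the start 5 to 20 mm inside the bed's outer edge.
- pointer_stand: Fixed small stand beside the plate's path, beyond the bed on the slide stand's -y side: round dark foot 48 mm across, post 72 mm tall, thin steel pin pointing across the path (+y). Origin: under the post, on the table; axes parallel to the slide stand's. It is 116 to 146 mm beyond the bed's outer edge and 75 mm to the side.
- pointer_tip (a point): The tip of the pointer's pin, 54 mm above the table, about 8 mm beside the path of the plate's edge. It is the mark: the plate's outer end face shall come level with it along the stand's x.
- long_nose_pliers: Bystander: long-nose pliers with blue handles, 53 x 149 x 12 mm, lying on the left-hand table; origin under its centre.
- small_screwdriver: Bystander: small screwdriver, 18 x 146 x 17 mm, lying between the robot and the stand; origin under its centre.
- spanner_8: Bystander: small steel spanner, 17 x 131 x 6 mm, lying on the left-hand table by the pliers; origin under its centre.
Things that resemble listed ones, but are neither listed nor needed, are in the scene too. Leave any yellow look-alike of the pointer_stand alone.

How it is judged:
On the way:
1. the lock handle is turned to its open stop (value of joint lock_handle above 1.2 rad), for 0.1 s.
At the end, for the whole second after the job is handed in: Fingers still hold the plate (over 1 N); it is at rest on the bed between the rails (within 5 mm of bed height, 8 mm of the middle line, tilt under 0.05 rad), clear of the pointer, its outer end level with the pointer tip within 6 mm, and the lock handle is open (over 1.2 rad) (value of joint lock_handle above 1.2 rad and x of plate_nose in the frame of pointer_stand between -0.006 and 0.006 m and y of plate_nose in the frame of slide_stand between -0.008 and 0.008 m and angle between fixture_plate's own z axis and vertical below 0.05 rad and z of fixture_plate in the frame of slide_stand between 0.045 and 0.055 m and contact force between the fingers and fixture_plate above 1 N and contact force between fixture_plate and pointer_stand below 0.5 N and linear speed of fixture_plate below 0.01 m/s); the arm keeps its last pose, push and grip.
It fails at once if the plate tips (angle between fixture_plate's own z axis and vertical above 0.15 rad).
It fails at once if the plate is lifted off the bed (z of fixture_plate in the frame of slide_stand above 0.07 m).
It fails at once if the pliers is disturbed (distance of long_nose_pliers from where it was at the start of the episode above 0.02 m).
It fails at once if the screwdriver is disturbed (distance of small_screwdriver from where it was at the start of the episode above 0.02 m).
It fails at once if the spanner is disturbed (distance of spanner_8 from where it was at the start of the episode above 0.02 m).
It also fails if it takes over 51 s, if anything falls off the work surface, if the arm or the gripper's body presses on something with over 40 N, if the wrist force passes 120 N, or if a joint passes its speed limit or range.

## Working session

There is one attempt and no reset: what is moved stays moved. The work goes in short steps, Python scripts to look and compute and a tool call to move; the robot and the scene stay as the last step left them, time stands still between calls to the robot, and variables do not carry over. Pictures are saved under pics/ and viewed, at most 10 in all, crops included, and the job is handed in when it is done.

Besides the shell and the picture viewer there is one more tool, called after "Request:" by a JSON object that holds its "method" and its "body", one argument or row to a line. servo_tool: Moves the arm, as the interface text tells. Its arguments: {"type":"object","properties":{"targets":{"type":"array","items":{"type":"object","properties":{"travel":{"type":"array","items":{"type":"number"}},"spin":{"type":"number"}}}},"claw":{"type":"number"},"force":{"type":"number"}},"required":["targets"]}

```bash
mkdir -p pics && cat > h.py <<'E'
import numpy as np, cv2
from rig import robot
def snap(n,f):
    c=robot.get_calibration(n); im=robot.read_camera(n); im=np.ascontiguousarray(im[:,:,::-1]); cv2.imwrite('pics/'+f,im); return im,c
def ray(c,px,z):
    p=cv2.undistortPoints(np.array([[px]],float),np.array(c['mtx']),np.array(c['dist_coeffs']))[0,0]
    R=np.array(c['R']);t=np.array(c['t']);o=-R.T@t;d=R.T@np.array([p[0],p[1],1.])
    return o+d*(z-o[2])/d[2]
def proj(c,X):
    r=cv2.Rodrigues(np.array(c['R']))[0]
    return cv2.projectPoints(np.array(X,float).reshape(-1,1,3),r,np.array(c['t'],float),np.array(c['mtx']),np.array(c['dist_coeffs']))[0][:,0]
E
python3 - <<'E'
from h import *
a,_=snap('top','top0.png');b,_=snap('scene','scene0.png')
s=robot.get_state();print(s['t'],s['tool_pos'],s['tcp_rot'])
for n in('top','scene'):
    c=robot.get_calibration(n);R=np.array(c['R']);print(n,-R.T@np.array(c['t']),c['mtx'][0])
E
```

```text
0.1 [0.22883935 0.49954804 0.20254156] [ 2.13251378e-01  9.76996993e-01 -7.79271824e-04 -3.45167096e-04]
top [ 0.23947689 -0.39203838  1.03551466] [365.1166459    0.         318.45397185]
scene [-0.11967724 -1.10095261  0.73732006] [376.10462671   0.         317.16108207]
```

View pics/top0.png

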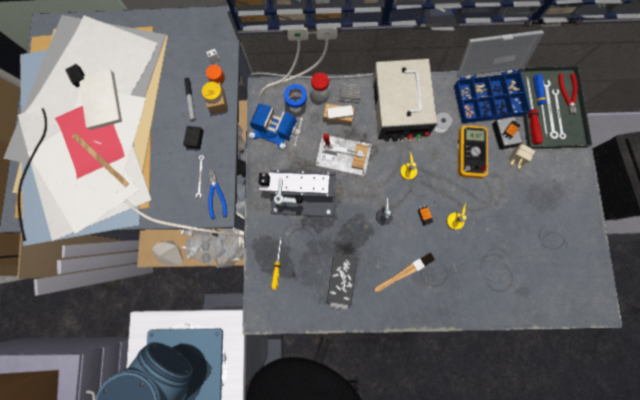

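View pics/scene0.png

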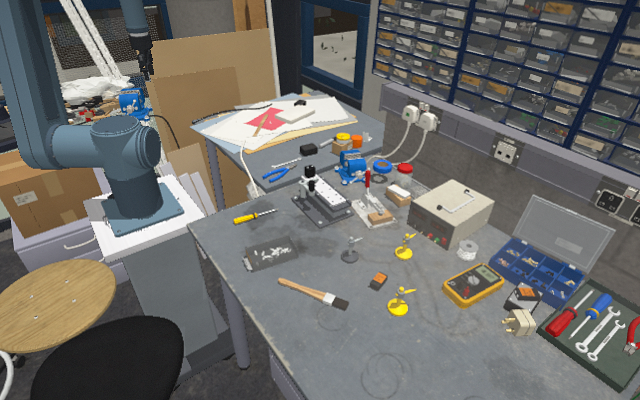

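Top view (image up = +x, left = +y). Pointer candidates are the dark foot at (386,212) and yellow look-alikes at (409,170) and (458,217); I choose the dark one. The stand is at about (300,190), with a black grip block at about (264,180) and the handle knob at about (280,200). I'll check this in a close crop.

```bash
python3 - <<'E'
from h import *
im=cv2.imread('pics/top0.png')
cv2.imwrite('pics/c1.png',cv2.resize(im[160:235,245:405],None,fx=5,fy=5,interpolation=cv2.INTER_CUBIC))
E
```

```text
(no output)
```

View pics/c1.png

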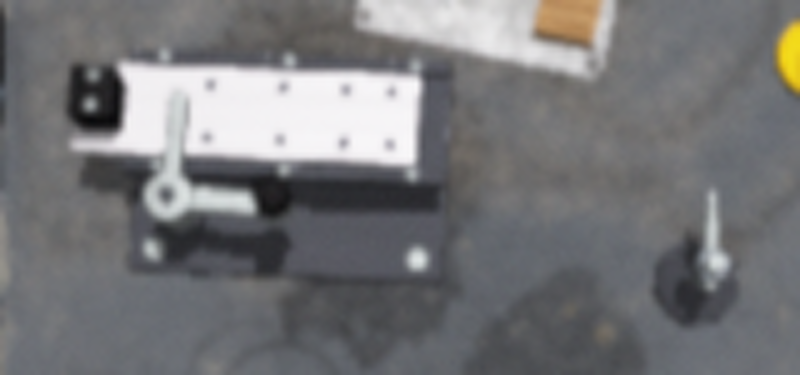

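The crop shows the block top at (97,97), pivot (167,195), knob (272,197), plate nose corners (420,75) and (416,164), and the pointer tip at (712,190).

```bash
python3 - <<'E'
from h import *
c=robot.get_calibration('top')
P=lambda x,y,z:ray(c,(245+x/5-.4,160+y/5-.4),z)
for n,a in dict(n1=(420,75,.061),n2=(416,164,.061),tail=(70,146,.061),blk=(97,97,.097),piv=(167,195,.085),knob=(272,197,.115),knob2=(268,197,.097),tip=(712,190,.057),post=(713,262,.075),bedR1=(452,66,.053),bedR2=(440,190,.053),base1=(418,259,.01),base2=(152,249,.01)).items(): print(n,P(*a).round(4))
n=(P(420,75,.061)+P(416,164,.061))/2;b=P(97,97,.097)
d=n-b;print(np.hypot(*d[:2]),np.arctan2(d[1],d[0]))
# tools
im=cv2.imread('pics/top0.png')
print(ray(c,(280,240),.01),ray(c,(275,288),.01),ray(c,(217,172),0),ray(c,(226,216),0),ray(c,(200,155),0))
E
```

```text
n1 [ 0.511  -0.4017  0.061 ]
n2 [ 0.4607 -0.3983  0.061 ]
tail [ 0.4757 -0.2081  0.061 ]
blk [ 0.4935 -0.229   0.097 ]
piv [ 0.4417 -0.2649  0.085 ]
knob [ 0.4329 -0.3232  0.115 ]
knob2 [ 0.4367 -0.3198  0.097 ]
tip [ 0.4429 -0.5593  0.057 ]
post [ 0.4001 -0.5546  0.075 ]
bedR1 [ 0.5179 -0.4197  0.053 ]
bedR2 [ 0.4475 -0.4111  0.053 ]
base1 [ 0.4168 -0.3983  0.01  ]
base2 [ 0.4263 -0.2463  0.01  ]
0.17115851169634494 -1.6153155377392665
[ 0.33839113 -0.26067851  0.01      ] [ 0.20684393 -0.24691285  0.01      ] [ 0.54488785 -0.07208084  0.        ] [ 0.41215605 -0.10281172  0.        ] [ 0.59916254 -0.01889828  0.        ]
```

Request:
{"method": "servo_tool", "body": {
  "targets": [
    {"travel": [20.6,-82.2,0],"spin": -1.2},
    {"travel": [20.6,-82.2,0],"spin": -1.2},
    {"travel": [20.6,-82.2,0],"spin": -1.2},
    {"travel": [20.6,-82.2,0],"spin": -1.2},
    {"travel": [20.6,-82.2,0],"spin": -1.2},
    {"travel": [20.6,-82.2,0],"spin": -1.2},
    {"travel": [20.6,-82.2,0],"spin": -1.2},
    {"travel": [20.6,-82.2,0],"spin": -1.2},
    {"travel": [20.6,-82.2,0],"spin": -1.2},
    {"travel": [20.6,-82.2,0],"spin": -1.2},
    {"travel": [20.6,-82.2,0],"spin": -1.2},
    {"travel": [20.6,-82.2,0],"spin": -1.2}
  ],
  "claw": 4.5
}}

```text
t: 1.1
tool_pos: [0.3504, 0.0131, 0.2034]
tcp_rot: [0.728, 0.686, 0.0, 0.0]
force: [0.8, 0.9, 1.0]
opening: 0.0447
grip_force: 0.0
```

Request:
{"method": "servo_tool", "body": {
  "targets": [
    {"travel": [8.4,-33.5,0]},
    {"travel": [8.4,-33.5,0]},
    {"travel": [8.4,-33.5,0]},
    {"travel": [8.4,-33.5,0]},
    {"travel": [8.4,-33.5,0]},
    {"travel": [8.4,-33.5,0]},
    {"travel": [8.4,-33.5,0]},
    {"travel": [8.4,-33.5,0]},
    {"travel": [8.4,-33.5,0]},
    {"travel": [8.4,-33.5,0]},
    {"travel": [8.4,-33.5,0]}
  ]
}}

```text
$.targets[0]: bad value
```

```bash
python3 - <<'E'
from h import *
s=robot.get_state();print(s['t'],s['tool_pos'])
im,c=snap('wrist','w1.png')
print(-np.array(c['R']).T@np.array(c['t']),np.array(c['R']))
for X in([.441,-.265,.08],[.436,-.3225,.115],[.443,-.559,.057],[.4935,-.229,.097]):print(proj(c,X))
np.save('pics/w1.npy',c,allow_pickle=True)
E
```

```text
1.1 [0.35038326 0.01308742 0.2033716 ]
[0.35553489 0.09904139 0.37426798] [[ 9.98260413e-01 -5.89566927e-02 -5.05250641e-04]
 [-5.55206880e-02 -9.42896222e-01  3.28426807e-01]
 [-1.98393572e-02 -3.27827428e-01 -9.44529289e-01]]
[[400.9705773  379.21884766]]
[[401.33285987 432.42482629]]
[[391.30555569 481.06387525]]
[[446.69256255 367.74432599]]
```

View pics/w1.png

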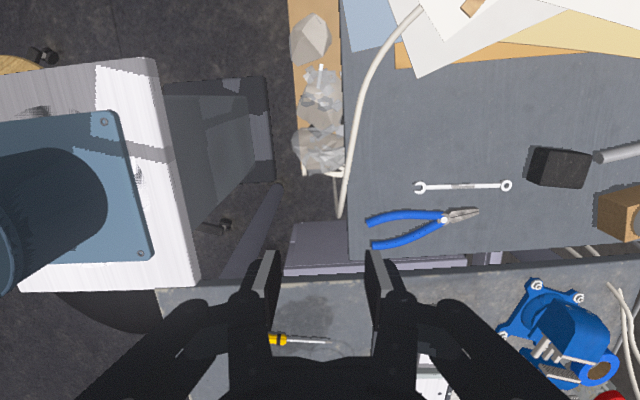

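The wrist image shows the fingers at the bottom centre, the pliers at (430,225) and the spanner at (460,186), all clear. The move was refused because spin was missing, so I'm resending it.

Request:
{"method": "servo_tool", "body": {
  "targets": [
    {"travel": [8.4,-33.5,0],"spin": 0},
    {"travel": [8.4,-33.5,0],"spin": 0},
    {"travel": [8.4,-33.5,0],"spin": 0},
    {"travel": [8.4,-33.5,0],"spin": 0},
    {"travel": [8.4,-33.5,0],"spin": 0},
    {"travel": [8.4,-33.5,0],"spin": 0},
    {"travel": [8.4,-33.5,0],"spin": 0},
    {"travel": [8.4,-33.5,0],"spin": 0},
    {"travel": [8.4,-33.5,0],"spin": 0},
    {"travel": [8.4,-33.5,0],"spin": 0},
    {"travel": [8.4,-33.5,0],"spin": 0}
  ]
}}

```text
t: 2.07
tool_pos: [0.4343, -0.3194, 0.2023]
tcp_rot: [0.728, 0.686, 0.0, -0.001]
force: [-0.8, -0.7, -0.5]
opening: 0.0448
grip_force: 0.0
```

```bash
python3 - <<'E'
from h import *
s=robot.get_state();print(s['t'],s['tool_pos'])
im,c=snap('wrist','w2.png')
for X in([.441,-.265,.08],[.436,-.3225,.115],s['tool_pos'],[.4935,-.229,.097]):print(proj(c,X))
np.save('pics/w2.npy',c,allow_pickle=True)
E
```

```text
2.0667 [ 0.43428711 -0.31942383  0.20233716]
[[326.04643507 131.92440893]]
[[324.44813769 200.35819052]]
[[322.1139619  240.63581196]]
[[383.96921748  88.89508872]]
```

View pics/w2.png

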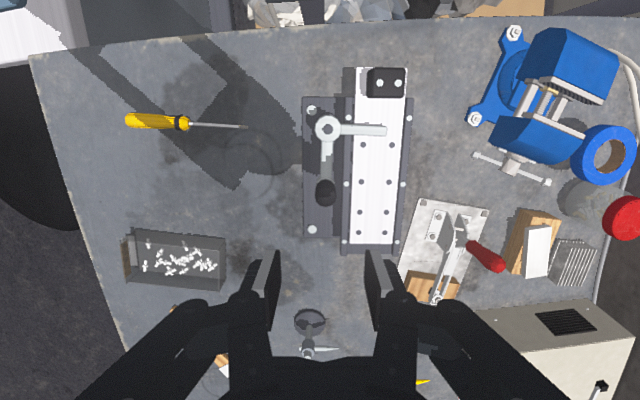

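The view shows the pivot at (328,129), knob top about (326,189), block top about (386,82), the plate end at row 244, and the pointer pin from (308,350) to its tip at (340,349).

```bash
python3 - <<'E'
from h import *
c=np.load('pics/w2.npy',allow_pickle=True).item()
im=cv2.imread('pics/w2.png')
g=im.max(2)
for n,box in dict(knob=(308,172,345,215),blk=(360,60,412,105)).items():
    x0,y0,x1,y1=box;m=(g[y0:y1,x0:x1]<38).astype(np.uint8)
    k,l,st,ce=cv2.connectedComponentsWithStats(m);i=1+st[1:,4].argmax();print(n,st[i][:4]+[x0,y0,0,0],ce[i]+[x0,y0])
for n,a in dict(piv=(328,129,.085),knob=(326,189,.115),blk=(386,82,.097),n1=(349,244,.061),n2=(396,246,.061),tip=(340,349,.057)).items(): print(n,ray(c,a[:2],a[2]).round(4))
w=im[325:375,290:350];cv2.imwrite('pics/c2.png',np.vstack([cv2.resize(im[55:265,290:420],None,fx=2.7,fy=2.7)]+[]))
E
```

```text
Traceback (most recent call last):
ValueError: attempt to get argmax of an empty sequence
```

```bash
python3 - <<'E'
from h import *
c=np.load('pics/w2.npy',allow_pickle=True).item()
im=cv2.imread('pics/w2.png')
for n,a in dict(piv=(328,129,.085),knob=(326,189,.115),blk=(386,82,.097),n1=(349,244,.061),n2=(396,246,.061),tip=(340,349,.057)).items(): print(n,ray(c,a[:2],a[2]).round(4))
cv2.imwrite('pics/c2.png',cv2.resize(im[55:265,290:420],None,fx=2.8,fy=2.8,interpolation=cv2.INTER_CUBIC))
E
```

```text
piv [ 0.443  -0.2619  0.085 ]
knob [ 0.438  -0.3118  0.115 ]
blk [ 0.4953 -0.2234  0.097 ]
n1 [ 0.4607 -0.3963  0.061 ]
n2 [ 0.5156 -0.4023  0.061 ]
tip [ 0.4442 -0.5591  0.057 ]
```

View pics/c2.png

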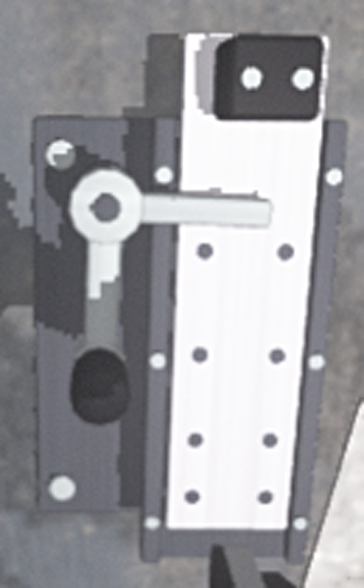

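Request:
{"method": "servo_tool", "body": {
  "targets": [
    {"travel": [0.3,0.2,-4],"spin": 0},
    {"travel": [0.3,0.2,-8],"spin": 0},
    {"travel": [0.3,0.2,-11],"spin": 0},
    {"travel": [0.3,0.2,-11.7],"spin": 0},
    {"travel": [0.3,0.2,-11.7],"spin": 0}
  ]
}}

```text
t: 2.53
tool_pos: [0.4364, -0.3149, 0.0847]
tcp_rot: [0.727, 0.687, 0.0, -0.003]
force: [0.1, -0.0, -0.3]
opening: 0.045
grip_force: 0.0
```

```bash
python3 - <<'E'
from h import *
s=robot.get_state();print(s['tool_pos'],s['force'])
p=np.array([.443,-.262]);a0=-1.668;f=lambda a:p+.0575*np.array([np.cos(a0-a),np.sin(a0-a)])
for i in range(1,14):print(round(.12*i,2),((f(.12*i)-f(0))*100).round(2))
E
```

```text
[ 0.43639072 -0.31487403  0.08466165] [ 0.09503141 -0.03453292 -0.31405774]
0.12 [-0.68  0.11]
0.24 [-1.34  0.3 ]
0.36 [-1.98  0.56]
0.48 [-2.58  0.9 ]
0.6 [-3.13  1.31]
0.72 [-3.64  1.79]
0.84 [-4.08  2.32]
0.96 [-4.45  2.9 ]
1.08 [-4.75  3.52]
1.2 [-4.98  4.17]
1.32 [-5.12  4.84]
1.44 [-5.19  5.53]
1.56 [-5.17  6.22]
```

Request:
{"method": "servo_tool", "body": {
  "targets": [
    {"travel": [0,0,0],"spin": 0},
    {"travel": [0,0,0],"spin": 0},
    {"travel": [0,0,0],"spin": 0}
  ],
  "claw": 2.6,
  "force": 20
}}

```text
t: 2.78
tool_pos: [0.439, -0.319, 0.0888]
tcp_rot: [0.728, 0.686, -0.0, 0.002]
force: [-0.7, 0.3, -0.3]
opening: 0.0259
grip_force: 0.0
```

Request:
{"method": "servo_tool", "body": {
  "targets": [
    {"travel": [-0.68,0.11,0],"spin": -0.12},
    {"travel": [-1.34,0.3,0],"spin": -0.24},
    {"travel": [-1.98,0.56,0],"spin": -0.36},
    {"travel": [-2.58,0.9,0],"spin": -0.48},
    {"travel": [-3.13,1.31,0],"spin": -0.6},
    {"travel": [-3.64,1.79,0],"spin": -0.72},
    {"travel": [-4.08,2.32,0],"spin": -0.84},
    {"travel": [-4.45,2.9,0],"spin": -0.96},
    {"travel": [-4.75,3.52,0],"spin": -1.08},
    {"travel": [-4.98,4.17,0],"spin": -1.2},
    {"travel": [-5.12,4.84,0],"spin": -1.32},
    {"travel": [-5.19,5.53,0],"spin": -1.44}
  ]
}}

```text
t: 3.78
tool_pos: [0.3864, -0.2633, 0.088]
tcp_rot: [0.999, 0.033, 0.001, 0.001]
force: [-0.5, 0.3, -0.1]
opening: 0.0263
grip_force: 0.0
```

Request:
{"method": "servo_tool", "body": {
  "targets": [
    {"travel": [0,0.4,0],"spin": -0.06},
    {"travel": [0,0.6,0],"spin": -0.06},
    {"travel": [0,0.7,0],"spin": -0.06},
    {"travel": [0,0.7,0],"spin": -0.06}
  ]
}}

```text
t: 4.12
tool_pos: [0.3863, -0.2561, 0.0872]
tcp_rot: [1.0, 0.007, 0.001, 0.001]
force: [0.6, 0.1, 0.2]
opening: 0.0259
grip_force: 0.0
```

```bash
python3 - <<'E'
from h import *
im,c=snap('top','top1.png')
cv2.imwrite('pics/c3.png',cv2.resize(im[150:235,225:385],None,fx=5,fy=5,interpolation=cv2.INTER_CUBIC))
E
```

```text
(no output)
```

View pics/c3.png

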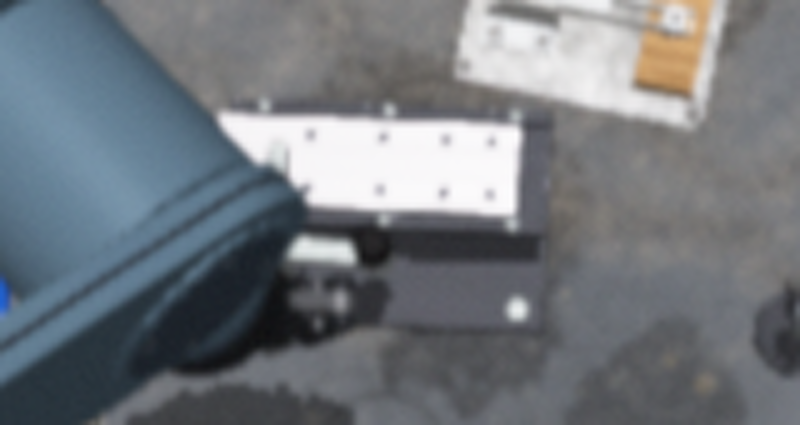

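The crop shows the lever (300–355,250) and knob (372,245) still in the locked position. I'll check with one composite of wrist and scene views.

```bash
python3 - <<'E'
from h import *
s=robot.get_state();print(s['t'],s['tool_pos'],s['joint_positions'])
w,cw=snap('wrist','w3.png');b,cb=snap('scene','scene1.png')
tc=robot.get_calibration('top');q=proj(tc,s['tool_pos']);print((q-[225,150])*5)
for c in(cw,cb):print(proj(c,[s['tool_pos'],[.443,-.262,.085],[.4375,-.3185,.115]]))
np.save('pics/w3.npy',cw,allow_pickle=True)
k=cv2.resize(b[150:240,270:400],(800,554))[:,:]
cv2.imwrite('pics/c4.png',np.hstack([cv2.resize(w,(480,300)),cv2.resize(b[140:240,260:366],(318,300),interpolation=cv2.INTER_CUBIC)]))
E
```

```text
4.1667 [ 0.38619816 -0.25620305  0.08694709] [-8.27125977e-01  2.22138329e-01  1.89831998e+00 -3.19057362e-05
  1.01966263e+00  7.30173718e-01]
[[247.89600398 345.72435585]]
[[324.04326218 238.8039504 ]
 [335.62516185 148.65899618]
 [451.94646001 171.8097238 ]]
[[286.61355053 184.02421585]
 [302.71485069 179.73751061]
 [311.58554301 180.29041839]]
```

View pics/c4.png

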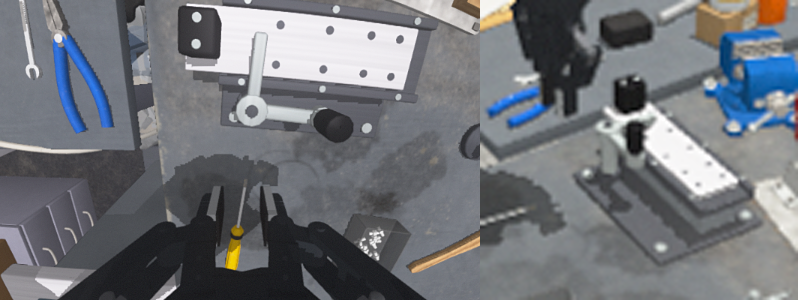

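The finger tips project about 6 px above the commanded TCP in the scene view. The partly open fingers therefore end roughly 2 cm short of it and passed over the knob. I'll go back and redo this lower.

Request:
{"method": "servo_tool", "body": {
  "targets": [
    {"travel": [0,0,4],"spin": 0},
    {"travel": [0,0,5],"spin": 0.12},
    {"travel": [1,-1,5],"spin": 0.24},
    {"travel": [2,-2,5],"spin": 0.36},
    {"travel": [3,-3,5],"spin": 0.48},
    {"travel": [4,-5,5],"spin": 0.6},
    {"travel": [5.1,-6.3,5],"spin": 0.72},
    {"travel": [5.1,-6.3,5],"spin": 0.84},
    {"travel": [5.1,-6.3,5],"spin": 0.96},
    {"travel": [5.1,-6.3,5],"spin": 1.08},
    {"travel": [5.1,-6.3,5],"spin": 1.2},
    {"travel": [5.1,-6.3,5],"spin": 1.32}
  ],
  "claw": 4.5
}}

```text
t: 5.27
tool_pos: [0.4367, -0.319, 0.1361]
tcp_rot: [0.784, 0.62, -0.0, -0.0]
force: [1.2, 0.2, -0.1]
opening: 0.0449
grip_force: 0.0
```

Request:
{"method": "servo_tool", "body": {
  "targets": [
    {"travel": [0,0,0],"spin": 0.12},
    {"travel": [0,0,0],"spin": 0.18},
    {"travel": [0,0,0],"spin": 0.18},
    {"travel": [0,0,0],"spin": 0.18}
  ]
}}

```text
t: 5.6
tool_pos: [0.4368, -0.3189, 0.1362]
tcp_rot: [0.728, 0.685, -0.0, -0.0]
force: [-0.4, 0.0, 0.0]
opening: 0.0447
grip_force: 0.0
```

Request:
{"method": "servo_tool", "body": {
  "targets": [
    {"travel": [0,0,-3],"spin": 0},
    {"travel": [0,0,-5],"spin": 0},
    {"travel": [0,0,-6],"spin": 0},
    {"travel": [0,0,-6.8],"spin": 0},
    {"travel": [0,0,-6.8],"spin": 0},
    {"travel": [0,0,-6.8],"spin": 0}
  ]
}}

```text
t: 6.1
tool_pos: [0.437, -0.319, 0.0686]
tcp_rot: [0.728, 0.686, 0.0, 0.0]
force: [0.1, -0.3, 0.1]
opening: 0.0451
grip_force: 0.0
```

Request:
{"method": "servo_tool", "body": {
  "targets": [
    {"travel": [0,0,0],"spin": 0},
    {"travel": [0,0,0],"spin": 0},
    {"travel": [0,0,0],"spin": 0},
    {"travel": [0,0,0],"spin": 0}
  ],
  "claw": 1.0,
  "force": 20
}}

```text
t: 6.43
tool_pos: [0.4374, -0.3195, 0.0695]
tcp_rot: [0.728, 0.686, -0.0, 0.001]
force: [-0.2, 0.1, 4.2]
opening: 0.0187
grip_force: 20.0
```

Request:
{"method": "servo_tool", "body": {
  "targets": [
    {"travel": [-0.68,0.11,0],"spin": -0.12},
    {"travel": [-1.34,0.3,0],"spin": -0.24},
    {"travel": [-1.98,0.56,0],"spin": -0.36},
    {"travel": [-2.58,0.9,0],"spin": -0.48}
  ]
}}

```text
t: 6.77
tool_pos: [0.4119, -0.3105, 0.0695]
tcp_rot: [0.871, 0.491, 0.001, 0.002]
force: [2.0, 0.7, 4.0]
opening: 0.0189
grip_force: 20.0
```

Request:
{"method": "servo_tool", "body": {
  "targets": [
    {"travel": [-0.55,0.41,0],"spin": -0.12},
    {"travel": [-1.06,0.89,0],"spin": -0.24},
    {"travel": [-1.5,1.42,0],"spin": -0.36},
    {"travel": [-1.87,2.0,0],"spin": -0.48},
    {"travel": [-2.17,2.62,0],"spin": -0.6},
    {"travel": [-2.4,3.27,0],"spin": -0.72},
    {"travel": [-2.54,3.94,0],"spin": -0.84},
    {"travel": [-2.61,4.4,0],"spin": -0.9},
    {"travel": [-2.61,4.4,0],"spin": -0.9}
  ]
}}

```text
t: 7.52
tool_pos: [0.3865, -0.2667, 0.0695]
tcp_rot: [0.998, 0.064, 0.002, 0.002]
force: [3.2, -1.6, 2.1]
opening: 0.0187
grip_force: 19.9
```

```bash
python3 - <<'E'
from h import *
s=robot.get_state();print(s['t'],s['tool_pos'],s['force'],s['opening'],s['grip_force'])
im,c=snap('top','top2.png');w,cw=snap('wrist','w4.png')
np.save('pics/w4.npy',cw,allow_pickle=True)
print(proj(c,[.443,-.262,.085])-[225,150])
cv2.imwrite('pics/c5.png',np.vstack([cv2.resize(im[150:235,225:385],None,fx=3,fy=3),cv2.resize(w,(480,300))]))
E
```

```text
7.5167 [ 0.3864685  -0.26671605  0.06948649] [ 3.15622814 -1.56985201  2.07826754] 0.018741639907956163 19.89773296751082
[[51.91645144 48.14539796]]
```

View pics/c5.png

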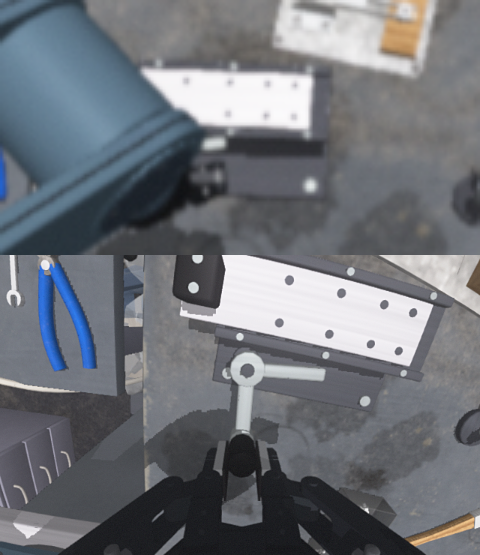

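The lever now points to stand −y with the bar alongside the bed. I'll push the last few mm to the stop.

Request:
{"method": "servo_tool", "body": {
  "targets": [
    {"travel": [0,0.3,0],"spin": -0.05},
    {"travel": [0,0.5,0],"spin": -0.08},
    {"travel": [0,0.6,0],"spin": -0.08},
    {"travel": [0,0.6,0],"spin": -0.08}
  ]
}}

```text
t: 7.95
tool_pos: [0.3864, -0.2634, 0.0695]
tcp_rot: [1.0, 0.027, 0.001, 0.003]
force: [2.2, -9.0, 0.8]
opening: 0.0186
grip_force: 20.0
```

Request:
{"method": "servo_tool", "body": {
  "targets": [
    {"travel": [0,0,0],"spin": 0},
    {"travel": [0,0,0],"spin": 0},
    {"travel": [0,0,0],"spin": 0}
  ],
  "claw": 4.5
}}

```text
t: 8.2
tool_pos: [0.384, -0.2588, 0.0677]
tcp_rot: [1.0, 0.026, -0.001, -0.001]
force: [0.3, -0.2, -0.5]
opening: 0.0448
grip_force: 0.0
```

Request:
{"method": "servo_tool", "body": {
  "targets": [
    {"travel": [0,0,4],"spin": 0},
    {"travel": [0,0,8],"spin": 0},
    {"travel": [0,0,11],"spin": 0},
    {"travel": [0,0,11],"spin": 0}
  ]
}}

```text
t: 8.53
tool_pos: [0.3872, -0.262, 0.1841]
tcp_rot: [1.0, 0.026, 0.003, 0.004]
force: [1.7, -0.8, -1.0]
opening: 0.0449
grip_force: 0.0
```

```bash
python3 - <<'E'
from h import *
s=robot.get_state();print(s['t'],s['tool_pos'],s['tcp_rot'])
w,cw=snap('wrist','w5.png');np.save('pics/w5.npy',cw,allow_pickle=True)
# block: dark blob near prediction; plate: bright
g=w.max(2);print(proj(cw,[[.4945,-.226,.097],[.4945,-.226,.061],[.443,-.262,.085],[.385,-.262,.115]]))
m=cv2.inRange(w,(200,200,200),(255,255,255));k,l,st,ce=cv2.connectedComponentsWithStats(m)
for i in range(1,k):
    if st[i,4]>400:
        ct=cv2.findContours((l==i).astype(np.uint8),0,2)[0][0];print(st[i],cv2.approxPolyDP(ct,6,True)[:,0].tolist())
m=(g<45).astype(np.uint8);k,l,st,ce=cv2.connectedComponentsWithStats(m)
for i in range(1,k):
    if st[i,4]>300: print('dark',st[i],ce[i])
E
```

```text
8.5333 [ 0.3871946  -0.26195518  0.18406531] [0.9996398  0.02641089 0.00314084 0.00358628]
[[285.14284692  66.73581884]
 [289.50283794  70.76375222]
 [326.12388775 132.50510572]
 [322.91012092 205.28718664]]
[ 428    0  120   69 3531] [[434, 1], [429, 22], [547, 67], [542, 52], [535, 58], [536, 50], [519, 41], [519, 21], [509, 32], [523, 9], [517, 0]]
[ 269   37  208   82 9644] [[272, 39], [299, 45], [303, 62], [295, 92], [269, 93], [464, 118], [475, 65]]
[313 119  76  26 816] [[313, 133], [331, 144], [338, 136], [386, 139], [388, 131], [340, 130], [323, 119]]
[  0 137 166  36 668] [[0, 137], [76, 164], [165, 170], [83, 162]]
[ 76 314  55  27 748] [[76, 314], [105, 340], [130, 320]]
[211 353  18  42 485] [[227, 353], [211, 365], [223, 394]]
dark [623 166  17  37 383] [629.27154047 183.69451697]
dark [   76   250   495   150 30018] [323.83396629 353.72776334]
```

```bash
python3 - <<'E'
from h import *
c=np.load('pics/w5.npy',allow_pickle=True).item();c2=np.load('pics/w2.npy',allow_pickle=True).item()
a=[ray(c,p,.061)[:2] for p in((475,65),(464,118),(269,93))];n=(a[0]+a[1])/2
e=a[1]-a[2];th=np.arctan2(e[1],e[0]);u=np.array([np.cos(th),np.sin(th)])
print(np.round(a,4),'th',th,np.hypot(*e),'nose',n,'blk',n-.174*u)
# w2 view
b=[ray(c2,(290+x/2.8,55+y/2.8),.061)[:2] for x,y in((167,527),(291,529),(187,35))];n2=(b[0]+b[1])/2;e=b[0]-b[2];t2=np.arctan2(e[1],e[0]);u2=np.array([np.cos(t2),np.sin(t2)])
print(np.round(b,4),t2,np.hypot(*e),n2,n2-.174*u2)
print('blk top w2',ray(c2,(290+277/2.8,55+78/2.8),.097))
tip=np.array([.4436,-.5592]);
for uu in(u,u2):print('travel',(tip-n)@uu,(tip-n2)@uu)
E
```

```text
[[ 0.5104 -0.3967]
 [ 0.4622 -0.3952]
 [ 0.4742 -0.2073]] th -1.6341511387662315 0.18826726519693318 nose [ 0.48634047 -0.39596902] blk [ 0.49735683 -0.22231811]
[[ 0.4614 -0.3953]
 [ 0.5131 -0.3994]
 [ 0.4742 -0.2072]] -1.6385353881711158 0.18855846331990528 [ 0.4872481  -0.39739748] [ 0.49902569 -0.22379653]
blk top w2 [ 0.49782855 -0.22421835  0.097     ]
travel 0.16560949953070386 0.1642413728921989
travel 0.16574960712444467 0.16438586144499515
```

Request:
{"method": "servo_tool", "body": {
  "targets": [
    {"travel": [3.5,1.2,0],"spin": -0.06},
    {"travel": [7,2.4,0],"spin": -0.117},
    {"travel": [11.05,3.6,0],"spin": -0.117},
    {"travel": [11.05,3.6,0],"spin": -0.117},
    {"travel": [11.05,3.6,0],"spin": -0.117},
    {"travel": [11.05,3.6,0],"spin": -0.117}
  ],
  "claw": 5.2
}}

```text
t: 9.08
tool_pos: [0.4941, -0.2227, 0.1764]
tcp_rot: [0.999, -0.032, -0.002, -0.001]
force: [-0.7, 0.7, -0.5]
opening: 0.0521
grip_force: 0.0
```

```bash
python3 - <<'E'
from h import *
s=robot.get_state();print(s['t'],s['tool_pos'],s['tcp_rot'])
w,c=snap('wrist','w6.png')
print(proj(c,[s['tool_pos'],[.497,-.224,.097]]))
cv2.imwrite('pics/c6.png',w)
E
```

```text
9.0833 [ 0.49411347 -0.22273078  0.17640199] [ 0.9994921  -0.03179368 -0.00191095 -0.00102501]
[[324.0963964  238.68473433]
 [324.99272924 194.8206703 ]]
```

View pics/c6.png

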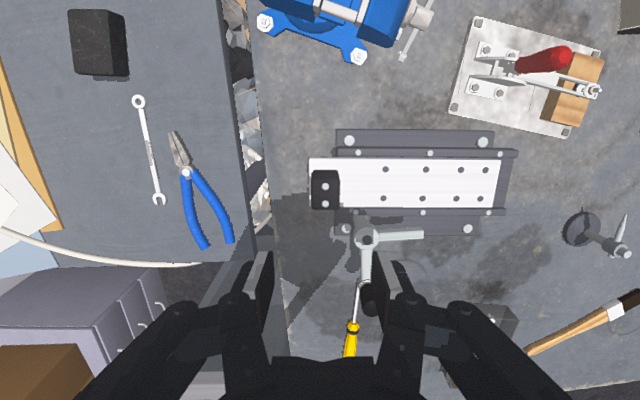

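The image shows the block at (325,190), on the finger centre line as predicted. The handle is open, and the pointer pin's upper end is at about (629,214).

Request:
{"method": "servo_tool", "body": {
  "targets": [
    {"travel": [0.2,-0.1,-4],"spin": 0},
    {"travel": [0.2,-0.1,-8],"spin": 0},
    {"travel": [0.2,-0.1,-9.5],"spin": 0},
    {"travel": [0.2,-0.1,-10.5],"spin": 0},
    {"travel": [0.2,-0.1,-10.9],"spin": 0},
    {"travel": [0.2,-0.1,-10.9],"spin": 0},
    {"travel": [0.2,-0.1,-10.9],"spin": 0}
  ]
}}

```text
t: 9.72
tool_pos: [0.4979, -0.2256, 0.0706]
tcp_rot: [0.999, -0.033, 0.001, 0.001]
force: [1.0, 0.2, 0.6]
opening: 0.0518
grip_force: 0.0
```

```bash
python3 - <<'E'
from h import *
s=robot.get_state();print(s['t'],s['tool_pos'],s['force'])
im=cv2.imread('pics/w6.png');g=im.min(2)
m=cv2.inRange(im,(200,200,200),(255,255,255));k,l,st,ce=cv2.connectedComponentsWithStats(m)
for i in range(1,k):
    if st[i,4]>3000:print(st[i],cv2.approxPolyDP(cv2.findContours((l==i).astype(np.uint8),0,2)[0][0],5,True)[:,0].tolist())
print(g[205:262:2,600:640:2])
E
```

```text
9.7167 [ 0.49789842 -0.22562633  0.0705681 ] [1.01209019 0.203777   0.56302791]
[ 449   16  153  123 6784] [[475, 16], [450, 104], [458, 103], [458, 110], [449, 112], [565, 138], [564, 126], [538, 118], [547, 91], [524, 81], [592, 98], [599, 85], [554, 71], [505, 77], [498, 61], [493, 75], [525, 86], [468, 81], [469, 74], [488, 74], [491, 67], [472, 59], [478, 39], [476, 57], [515, 60], [523, 54], [507, 46], [516, 33], [525, 44], [532, 31]]
[   0  143  198  124 3725] [[0, 143], [0, 252], [23, 240], [119, 264], [197, 263], [93, 257], [1, 229], [28, 235], [55, 218]]
[ 309  158  192   49 7567] [[309, 175], [313, 169], [337, 169], [344, 206], [491, 206], [500, 160], [310, 158]]
[[127 127 127 124 125 130 130 135 131 139 143 140 135 142 149 140 141 139
  137 135]
 [116 116 124 124 127 126 129 130 134 137 134 140 135 137 133 138 140 139
  136 135]
 [118 122 129 131 133 127 140 138 135 137 144 142 143 140 142 138 135 135
  136 133]
 [131 133 136 136 137 138 145 136 137 142 140 142 137 138 134 134 133 136
  139 137]
 [126 139 141 140 137 138 143 142 143 139 137 139 132 149 133 131 131 137
  1
[... 1348 characters left out ...]
 135 134
  133 133]
 [134  78  79  79  83  83  82  83 150 175 149 128 163 176 135 141 133 135
  133 134]
 [137 114  74  76  78  78  78  98 179 114 104 110 115 120 130 136 134 136
  132 129]
 [136 136 127  87  73  77  77 174 139  97 103 106  98 143 196 187 135 135
  133 135]
 [136 138 138 143 100  79  72 177 114  89  92  96 156 218 211 218 136 138
  132 131]
 [140 139 137 138  98 159 108 137 156 119 116  88 199 219 212 199 136 140
  134 130]
 [144 144 137 142 135 161 198 173 144 157 145 121 174 217 193 130 134 132
  131 131]
 [144 144 142 140 138 137 136 135 134 131 133 133 134 136 131 130 130 132
  128 130]
 [139 142 136 136 138 135 136 141 136 134 132 137 138 134 134 130 136 130
  130 131]]
```

Request:
{"method": "servo_tool", "body": {
  "targets": [
    {"travel": [0,0,0],"spin": 0},
    {"travel": [0,0,0],"spin": 0},
    {"travel": [0,0,0],"spin": 0},
    {"travel": [0,0,0],"spin": 0},
    {"travel": [0,0,0],"spin": 0}
  ],
  "claw": 1.0,
  "force": 40
}}

```text
t: 10.13
tool_pos: [0.4976, -0.2248, 0.0697]
tcp_rot: [0.999, -0.033, 0.0, 0.0]
force: [-0.6, -0.2, -0.3]
opening: 0.0101
grip_force: 0.0
```

It closed on nothing again, so the tips really end more than 27 mm above the stated TCP. I'll open and go 22 mm lower.

Request:
{"method": "servo_tool", "body": {
  "targets": [
    {"travel": [0,0,0.5],"spin": 0},
    {"travel": [0,0,0.5],"spin": 0},
    {"travel": [0,0,0.5],"spin": 0},
    {"travel": [0,0,0],"spin": 0},
    {"travel": [0,0,-0.7],"spin": 0},
    {"travel": [0,0,-1.4],"spin": 0},
    {"travel": [0,0,-1.4],"spin": 0}
  ],
  "claw": 5.2
}}

```text
t: 10.72
tool_pos: [0.4961, -0.2238, 0.0532]
tcp_rot: [0.999, -0.033, -0.002, -0.001]
force: [0.2, -0.6, -0.1]
opening: 0.0518
grip_force: 0.0
```

Request:
{"method": "servo_tool", "body": {
  "targets": [
    {"travel": [0,0,-0.4],"spin": 0},
    {"travel": [0,0,-0.8],"spin": 0},
    {"travel": [0,0,-0.8],"spin": 0}
  ]
}}

```text
t: 10.97
tool_pos: [0.4969, -0.2244, 0.0463]
tcp_rot: [0.999, -0.033, -0.001, -0.0]
force: [0.1, -0.9, 0.6]
opening: 0.0518
grip_force: 0.0
```

Request:
{"method": "servo_tool", "body": {
  "targets": [
    {"travel": [0,0,0],"spin": 0},
    {"travel": [0,0,0],"spin": 0},
    {"travel": [0,0,0],"spin": 0},
    {"travel": [0,0,0],"spin": 0},
    {"travel": [0,0,0],"spin": 0}
  ],
  "claw": 1.8,
  "force": 20
}}

```text
t: 11.38
tool_pos: [0.4976, -0.2249, 0.0476]
tcp_rot: [0.999, -0.033, 0.0, 0.0]
force: [-0.9, -1.3, 1.0]
opening: 0.0254
grip_force: 23.9
```

Request:
{"method": "servo_tool", "body": {
  "targets": [
    {"travel": [0,0,0],"spin": 0},
    {"travel": [0,0,0],"spin": 0},
    {"travel": [0,0,-0.4],"spin": 0},
    {"travel": [0,0,-0.8],"spin": 0},
    {"travel": [0,0,-0.8],"spin": 0},
    {"travel": [0,0,-0.8],"spin": 0}
  ],
  "claw": 4.2
}}

```text
t: 11.88
tool_pos: [0.497, -0.2244, 0.0387]
tcp_rot: [0.999, -0.033, -0.0, -0.0]
force: [0.1, 0.2, 0.9]
opening: 0.0421
grip_force: 0.0
```

Request:
{"method": "servo_tool", "body": {
  "targets": [
    {"travel": [0,0,0],"spin": 0},
    {"travel": [0,0,0],"spin": 0},
    {"travel": [0,0,0],"spin": 0},
    {"travel": [0,0,0],"spin": 0},
    {"travel": [0,0,0],"spin": 0}
  ],
  "claw": 1.8,
  "force": 40
}}

```text
t: 12.3
tool_pos: [0.4974, -0.2248, 0.0394]
tcp_rot: [0.999, -0.033, 0.0, 0.0]
force: [-0.6, -0.6, -0.5]
opening: 0.0251
grip_force: 39.9
```

```bash
python3 - <<'E'
from h import *
s=robot.get_state();print(s['t'],s['tool_pos'],s['force'],s['ft_torque'])
im,c=snap('top','top3.png')
def nose(im):
    m=cv2.inRange(im[150:230,250:400],(185,185,185),(255,255,255));k,l,st,ce=cv2.connectedComponentsWithStats(m)
    for i in range(1,k):
        if st[i,4]>150:
            q=cv2.findContours((l==i).astype(np.uint8),0,2)[0][0];print(st[i],(cv2.approxPolyDP(q,3,True)[:,0]+[250,150]).tolist())
nose(im);nose(cv2.imread('pics/top0.png'))
E
```

```text
12.3 [ 0.49743252 -0.22477316  0.03937151] [-0.59561497 -0.56971457 -0.53023637] [ 0.06962225  0.01215977 -0.01474264]
[ 67   0  46  25 588] [[319, 150], [318, 165], [362, 174], [350, 167], [351, 156]]
[ 29  23  50  20 802] [[279, 180], [287, 187], [285, 190], [327, 192], [327, 175], [286, 173]]
[ 67   0  45  25 537] [[319, 150], [319, 165], [361, 174], [350, 167], [349, 156]]
[  10   23   69   30 1116] [[260, 188], [277, 190], [277, 202], [294, 201], [282, 198], [281, 186], [282, 190], [327, 192], [328, 175], [269, 173], [270, 185]]
```

Request:
{"method": "servo_tool", "body": {
  "targets": [
    {"travel": [-0.03,-0.4,0],"spin": 0},
    {"travel": [-0.07,-1,0],"spin": 0},
    {"travel": [-0.1,-1.6,0],"spin": 0},
    {"travel": [-0.14,-2.2,0],"spin": 0},
    {"travel": [-0.18,-2.8,0],"spin": 0},
    {"travel": [-0.22,-3.4,0],"spin": 0},
    {"travel": [-0.26,-4,0],"spin": 0},
    {"travel": [-0.3,-4.6,0],"spin": 0},
    {"travel": [-0.34,-5.2,0],"spin": 0},
    {"travel": [-0.38,-5.8,0],"spin": 0},
    {"travel": [-0.42,-6.4,0],"spin": 0},
    {"travel": [-0.46,-7,0],"spin": 0}
  ]
}}

```text
t: 13.35
tool_pos: [0.4928, -0.2952, 0.0394]
tcp_rot: [0.999, -0.033, -0.0, -0.0]
force: [0.8, 3.7, 3.7]
opening: 0.0252
grip_force: 40.5
```

Request:
{"method": "servo_tool", "body": {
  "targets": [
    {"travel": [-0.04,-0.6,0],"spin": 0},
    {"travel": [-0.08,-1.2,0],"spin": 0},
    {"travel": [-0.12,-1.8,0],"spin": 0},
    {"travel": [-0.16,-2.4,0],"spin": 0},
    {"travel": [-0.2,-3,0],"spin": 0},
    {"travel": [-0.24,-3.6,0],"spin": 0},
    {"travel": [-0.28,-4.2,0],"spin": 0},
    {"travel": [-0.31,-4.8,0],"spin": 0},
    {"travel": [-0.35,-5.4,0],"spin": 0},
    {"travel": [-0.39,-6,0],"spin": 0},
    {"travel": [-0.46,-7,0],"spin": 0},
    {"travel": [-0.46,-7,0],"spin": 0}
  ]
}}

```text
t: 14.35
tool_pos: [0.4881, -0.3674, 0.0394]
tcp_rot: [0.999, -0.033, 0.0, 0.001]
force: [-1.1, -3.2, 1.6]
opening: 0.0252
grip_force: 40.3
```

```bash
cat > m.py <<'E'
from h import *
s=robot.get_state();print(s['t'],s['tool_pos'],np.round(s['force'],2),np.round(s['ft_torque'],2),s['opening'],s['grip_force'])
u=np.array([-.0652,-.998])
im,c=snap('top','top_m.png');g=im.min(2)
for z0,z1 in((160,240),):
    q=g[z0:z1,330:420]
m=cv2.inRange(im[150:240,280:420],(185,185,185),(255,255,255));k,l,st,ce=cv2.connectedComponentsWithStats(m)
for i in range(1,k):
    if st[i,4]>60: print(st[i],(cv2.approxPolyDP(cv2.findContours((l==i).astype(np.uint8),0,2)[0][0],3,True)[:,0]+[280,150]).tolist())
print(g[174:214:2,366:404:1] if 1 else 0)
w,cw=snap('wrist','w_m.png');np.save('pics/w_m.npy',cw,allow_pickle=True)
m=cv2.inRange(w,(195,195,195),(255,255,255));k,l,st,ce=cv2.connectedComponentsWithStats(m)
for i in range(1,k):
    if st[i,4]>300: print('w',st[i],cv2.approxPolyDP(cv2.findContours((l==i).astype(np.uint8),0,2)[0][0],4,True)[:,0].tolist())
n=np.array(s['tool_pos'])[:2]+.174*u
print('pred px',proj(cw,[[*n,.061],[.4436,-.5592,.057]]),proj(c,[[*n,.061],[.4436,-.5592,.057]]))
E
python3 - <<'E'
import numpy as np;np.set_printoptions(linewidth=250)
exec(open('m.py').read())
E
```

```text
14.35 [ 0.48808634 -0.36742398  0.03940358] [-1.07 -3.16  1.63] [-0.32  0.11  0.06] 0.025165066491182306 40.313204526901245
[  51    4   50   41 1112] [[331, 166], [361, 175], [342, 175], [333, 183], [338, 192], [380, 193], [380, 177], [363, 176], [361, 170], [351, 168], [351, 156], [343, 154]]
[[130 130 129 129 127 128 128 128 123 125 126 124 127 130 131 135 133 132 135 135 133 133 131 125 123 119 119 118 119 125 127 126 122 118  90  48  31  32]
 [217 222 222 223 223 224 222 208 200 200 200 197 198 194 173 149 140 137 136 134 130 128 123 121 120 118 115 116 120 122 126 127 125 124 121  89  49  34]
 [241 248 251 251 251 251 250 248 241 241 247 249 249 246 227 163 136 135 137 133 128 123 120 118 121 124 126 124 125 126 125 124 126 124 123 117 104  84]
 [212 242 250 250 250 250 250 245 212 195 235 249 250 248 230 164 133 131 131 126 123 118 116 119 122 123 126 126 127 125 124 121 121 119 121 118 116 115]
 [248 249 249 249 249 249 249 249 247 247 248 249 249 246 225 161 129 120 118 120 119 119 121 124 128 128 127 128 125 124 122 120 118 116 114 118 117 115]
 [251 251 251 251 251 251 251
[... 2787 characters left out ...]
9, 20], [413, 32], [423, 38], [404, 39], [409, 44], [405, 56], [383, 53], [378, 61], [380, 54], [370, 49], [367, 32], [362, 42], [340, 36], [347, 26], [357, 24], [352, 19], [355, 10], [361, 8], [367, 21], [368, 0], [328, 0]]
w [517   3  54  19 385] [[517, 13], [551, 21], [563, 15], [570, 20], [527, 3], [529, 11]]
w [128  23  26  29 429] [[133, 23], [130, 44], [147, 50], [151, 28]]
w [  294   214   329    78 17540] [[622, 215], [294, 215], [294, 236], [340, 233], [371, 258], [374, 251], [386, 250], [420, 263], [420, 272], [429, 279], [419, 284], [419, 291], [595, 287]]
pred px [[612.49343298 251.9714357 ]
 [618.33075327 291.16359609]] [[379.84776267 185.38133785]
 [386.93829276 197.36701266]]
```

```bash
python3 - <<'E'
from h import *
u=np.array([-.0652,-.998]);c=robot.get_calibration('top')
n=[ray(c,p,.061)[:2] for p in((380.75,180),(380.35,191))];t=[ray(c,p,.057)[:2] for p in((387.0,197.5),(387,204))]
print(np.round(n,4),np.round(t,4));d=(t[0]-(n[0]+n[1])/2)@u;print('remaining top',d)
e=n[1]-n[0];print('edge dir',np.arctan2(e[1],e[0]))
e=t[1]-t[0];print('pin dir',np.arctan2(e[1],e[0]))
# wrist
cw=np.load('pics/w_m.npy',allow_pickle=True).item();w=cv2.imread('pics/w_m.png');g=w.min(2)
a=[ray(cw,p,.061)[:2] for p in((622.5,216),(595.5,287))];print(np.round(a,4),((a[0]+a[1])/2)@u, t[0]@u)
np.set_printoptions(linewidth=250);print(g[284:324:2,590:640:2])
E
```

```text
[[ 0.4919 -0.5443]
 [ 0.461  -0.5416]] [[ 0.4432 -0.5593]
 [ 0.4252 -0.5583]]
remaining top 0.018500479631589087
edge dir 3.053647669842208
pin dir 3.0855289299420776
[[ 0.5002 -0.5409]
 [ 0.4522 -0.5364]] 0.50655710258716 0.5293298990631886
[[239 239 238 240 248 124 132 131 135 133 129 130 131 108 124 133 133 131 130 128 127 130 128 126 127]
 [240 239 241 243 222 126 135 132 132 128 128 129 120 108 129 133 132 131 128 128 129 132 130 126 125]
 [143 133 124 129 125 131 136 130 132 128 129 135 126 128 133 130 132 131 126 130 131 132 128 130 126]
 [129 125 129 125 126 131 131 132 128 131 132 135 125 126 128 134 133 128 129 129 132 131 128 135 132]
 [129 130 126 123 131 133 138 135 127 130 129 128 127 127 134 136 128 128 130 134 128 128 130 136 127]
 [134 130 128 127 127 134 133 129 128 128 128 129 105 139 130 130 131 126 127 130 127 129 132 132 127]
 [132 126 125 127 130 129 133 130 131 128 130 105 130 184 127 128 129 130 130 130 131 125 127 127 129]
 [136 130 131 126 130 130 136 131 129 129 122  96 172 168 126 131 130 128 128 131 130 133 127 122 121]
 [130 129 124 126 129 129 131 126 
[... 502 characters left out ...]
 124 122  89 101 145 175 202 150 128 125 123 126 124 126 129 126 127 125 127 123]
 [136 135 133 128 127 129  95  89 100 159 190 207 141 132 128 128 129 126 129 130 128 127 124 128 129]
 [132 133 130 128 128 114  86 106 117 172 197 208 132 136 128 130 127 127 127 126 124 126 125 126 131]
 [130 127 128 129 135  92  90 122 131 180 201 204 133 133 129 130 129 128 128 126 125 125 121 126 128]
 [130 127 132 133 123  85 103 137 150 191 207 185 128 126 127 130 125 130 128 126 126 124 126 126 127]
 [129 129 131 131 105  85 119 145 176 200 208 140 131 130 133 127 128 130 130 127 130 127 126 124 125]
 [126 130 129 125  89  98 133 160 189 203 204 132 134 136 136 131 130 128 126 129 127 124 121 127 122]]
```

```bash
python3 - <<'E'
from h import *
u=np.array([-.0652,-.998]);cw=np.load('pics/w_m.npy',allow_pickle=True).item()
for p in((615.5,294.5),(616,296)):
    t=ray(cw,p,.057)[:2];print(t,t@u-.50656)
s=robot.get_state();print(s['tool_pos'],s['force'])
E
```

```text
[ 0.44111371 -0.55786157] 0.021425236416782956
[ 0.43982167 -0.55864684] 0.02229317481598736
[ 0.48815719 -0.36690531  0.03939876] [-0.07817599 -2.98448254  1.736769  ]
```

Request:
{"method": "servo_tool", "body": {
  "targets": [
    {"travel": [-0.03,-0.4,0],"spin": 0},
    {"travel": [-0.06,-0.9,0],"spin": 0},
    {"travel": [-0.09,-1.4,0],"spin": 0},
    {"travel": [-0.12,-1.8,0],"spin": 0},
    {"travel": [-0.12,-1.8,0],"spin": 0},
    {"travel": [-0.12,-1.8,0],"spin": 0}
  ]
}}

```text
t: 14.95
tool_pos: [0.487, -0.3822, 0.0394]
tcp_rot: [0.999, -0.033, -0.0, -0.0]
force: [0.1, 2.4, 5.1]
opening: 0.0255
grip_force: 40.7
```

```bash
python3 - <<'E'
from h import *
np.set_printoptions(linewidth=250)
s=robot.get_state();print(s['t'],s['tool_pos'],np.round(s['force'],2),s['grip_force'])
u=np.array([-.0652,-.998])
im,c=snap('top','top4.png');g=im.min(2);print(g[176:206:2,380:396])
w,cw=snap('wrist','w7.png');np.save('pics/w7.npy',cw,allow_pickle=True);g=w.min(2)
n=np.array(s['tool_pos'])[:2]+.174*u
print(proj(cw,[[*n,.061],[.442,-.5592,.057]]))
print(g[205:315:3,580:640:2])
E
```

```text
14.95 [ 0.48703139 -0.38224292  0.03940496] [0.09 2.36 5.13] 40.67910611629486
[[184 181 181 176 163 154 137 128 126 122 120 119 115 117 118 123]
 [241 242 247 248 247 239 167 121 119 118 123 125 126 126 125 125]
 [194 220 247 251 251 245 175 117 117 120 125 125 125 128 126 125]
 [246 248 249 249 250 243 177 124 121 127 129 128 126 128 127 127]
 [251 250 251 251 250 245 185 132 129 126 128 128 126 126 125 124]
 [251 251 251 251 251 245 186 132 127 125 123 125 125 123 124 123]
 [249 250 250 251 251 245 183 129 124 122 121 121 121 119 120 120]
 [207 235 250 252 252 246 186 123 118 115 115 118 119 121 120 120]
 [234 242 250 251 251 247 184 119 114 117 114 115 116 118 116 119]
 [231 232 233 234 234 227 162 120 118 119 118 119 119 118 118 118]
 [ 90 112 129 133 131 129 126 126 121 120 119 120 122 118 117 119]
 [ 89 118 128 128 127 126 145 172 140 120 118 120 121 123 125 126]
 [ 86 114 123 122 123 124 152 194 153 122 118 118 120 122 124 123]
 [104 119 123 121 123 122 154 199 158 122 120 121 120 123 123 119]
 [121 121 121 118 119 126 166 210 173 127 118 119 121 123 121 120]]
[[613.03591127 252.70210681]
 [598.48233848 294.82527085]]
[[129 129 129 ... 130 136 127]
 [132 133 135 ... 138 134 124]
 [138 137 136 ... 118 120 113]
 ...
 [131 125 121 ...  80  34  24]
 [135 135 136 ...  77  28  21]
 [132 128  89 ...  81  74  23]]
```

```bash
python3 - <<'E'
from h import *
np.set_printoptions(linewidth=250,threshold=100000)
u=np.array([-.0652,-.998]);c=robot.get_calibration('top')
n=[ray(c,p,.061)[:2] for p in((385.95,179),(386.05,192))];t=ray(c,(387.0,197.5),.057)[:2]
print(np.round(n,4),t,'top rem',(t-(n[0]+n[1])/2)@u)
cw=np.load('pics/w7.npy',allow_pickle=True).item();w=cv2.imread('pics/w7.png');g=w.min(2)
m=cv2.inRange(w,(195,195,195),(255,255,255))[200:295];k,l,st,ce=cv2.connectedComponentsWithStats(m);i=1+st[1:,4].argmax()
q=cv2.approxPolyDP(cv2.findContours((l==i).astype(np.uint8),0,2)[0][0],4,True)[:,0]+[0,200];print(q.tolist())
print(g[283:311:2,580:616:2])
s=robot.get_state();print(s['tool_pos'],s['force'])
E
```

```text
[[ 0.4943 -0.5587]
 [ 0.4578 -0.5569]] [ 0.44322527 -0.55934688] top rem 0.0036571961078912685
[[297, 240], [304, 233], [340, 233], [367, 256], [390, 251], [411, 259], [429, 276], [417, 291], [597, 287], [623, 216], [294, 215]]
[[239 238 239 238 239 239 240 238 239 243 143 123 125 129 134 135 137 137]
 [238 238 239 238 238 240 238 238 239 247 124 113 121 133 134 134 133 132]
 [238 237 235 235 234 231 231 231 231 147 116 108 127 134 132 130 129 127]
 [128 128 130 129 129 126 124 123 126 133 126 127 133 132 132 131 130 130]
 [126 125 127 131 134 129 132 130 132 136 128 128 131 134 133 128 128 129]
 [129 127 128 129 134 133 129 128 129 126 126 128 130 132 133 129 128 132]
 [126 128 129 134 132 131 128 121 122 129 132 131 130 129 130 127 123 131]
 [127 126 127 134 135 133 128 101 179 132 129 129 130 126 124 130 132 128]
 [130 127 129 132 136 132 107 129 203 130 127 131 130 130 127 132 130 128]
 [128 126 132 130 130 126  92 169 197 128 127 128 126 127 130 127 129 134]
 [125 126 128 128 127  94 116 183 184 133 136 130 129 131 136 128 125 137]
 [127 127 123 127 111  99 139 204 169 136 140 133 125 129 128 129 129 133]
 [131 125 121 125  87 122 135 206 147 131 132 129 126 126 126 123 123 129]
 [131 128 132 101 101 143 182 208 127 128 135 129 128 127 125 127 126 127]]
[ 0.4870096  -0.38222215  0.03938209] [-0.34396822  3.04872214  5.48832136]
```

```bash
python3 - <<'E'
from h import *
u=np.array([-.0652,-.998]);cw=np.load('pics/w7.npy',allow_pickle=True).item()
a=[ray(cw,p,.061)[:2] for p in((623.5,215.5),(597.8,287.8))];t=ray(cw,(596.2,296.8),.057)[:2]
n=(a[0]+a[1])/2;e=a[1]-a[0];d=e/np.hypot(*e)
print(np.round(a,4),t,(t-n)@u,'along measured edge', (t-a[1])@np.array([-d[1],d[0]]))
E
```

```text
[[ 0.4999 -0.5558]
 [ 0.4509 -0.5526]] [ 0.44058217 -0.557956  ] 0.006023679749571838 along measured edge 0.005997008206235493
```

Request:
{"method": "servo_tool", "body": {
  "targets": [
    {"travel": [-0.01,-0.2,0],"spin": 0},
    {"travel": [-0.03,-0.45,0],"spin": 0},
    {"travel": [-0.03,-0.45,0],"spin": 0},
    {"travel": [-0.03,-0.45,0],"spin": 0},
    {"travel": [-0.03,-0.45,0],"spin": 0},
    {"travel": [-0.03,-0.45,0],"spin": 0}
  ]
}}

```text
t: 15.55
tool_pos: [0.4868, -0.3864, 0.0394]
tcp_rot: [0.999, -0.032, -0.0, -0.0]
force: [0.4, 4.4, 4.9]
opening: 0.0254
grip_force: 40.8
```

```bash
python3 - <<'E'
from h import *
np.set_printoptions(linewidth=250)
s=robot.get_state();print(s['t'],s['tool_pos'],s['tcp_rot'],np.round(s['force'],2),s['grip_force'],np.abs(s['qd']).max())
im,c=snap('top','top5.png');g=im.min(2);print(g[178:202:3,380:396])
w,cw=snap('wrist','w8.png');g=w.min(2)
u=np.array([-.0652,-.998])
m=cv2.inRange(w,(195,195,195),(255,255,255))[200:295];k,l,st,ce=cv2.connectedComponentsWithStats(m);i=1+st[1:,4].argmax()
q=cv2.approxPolyDP(cv2.findContours((l==i).astype(np.uint8),0,2)[0][0],4,True)[:,0]+[0,200];print(q.tolist())
a=[ray(cw,p,.061)[:2] for p in((q[:,0].max()+.5,215.5),)];print(a)
print(g[289:305:2,576:606:2])
E
```

```text
15.55 [ 0.48675475 -0.38636826  0.03939965] [ 9.99472985e-01 -3.24578979e-02 -7.31760192e-05 -4.81846107e-04] [0.41 4.39 4.94] 40.829495787620544 0.0019537136606708914
[[248 245 242 245 247 247 243 216 148 120 121 127 123 125 124 125]
 [246 231 226 241 249 250 246 219 147 123 126 124 126 128 128 126]
 [250 251 251 251 250 250 246 208 147 128 128 127 126 127 125 124]
 [250 251 250 250 251 250 245 207 146 126 122 122 122 122 123 122]
 [245 219 216 246 251 251 247 207 139 118 116 117 119 117 119 119]
 [249 247 247 249 249 249 243 196 134 117 117 114 118 118 117 120]
 [ 78  82  97 126 131 129 127 123 121 120 116 122 122 120 118 119]
 [ 72  72  88 115 122 126 157 195 150 121 120 118 120 123 125 126]]
[[623, 216], [294, 215], [294, 237], [340, 233], [365, 249], [366, 256], [397, 253], [421, 264], [420, 272], [429, 276], [420, 291], [596, 287]]
[array([ 0.49969271, -0.55984442])]
[[124 126 129 128 130 125 127 124 124 128 122 123 135 130 131]
 [126 128 130 130 135 132 126 128 133 137 127 130 131 133 129]
 [126 127 131 132 134 135 127 131 129 126 125 127 131 134 132]
 [129 129 130 135 136 134 127 124 129 129 131 130 131 134 130]
 [128 126 126 132 136 132 104 155 138 128 130 127 131 126 126]
 [131 128 126 130 138 129 109 190 129 131 126 125 130 130 130]
 [131 126 130 131 135  92 145 208 129 127 129 128 132 130 131]
 [127 126 128 129 109  98 171 205 126 131 132 130 127 132 130]]
```

```bash
python3 -c "
from rig import robot
print(robot.finish_job())"
```

```text
the job is handed in; nothing more can be done
None
```

I turned the lock handle to its open stop, slid the plate out until its outer end measured level with the pointer tip (within about 2 mm in two camera views), and handed the job in with the grip block still held at about 41 N; no verdict came back.

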